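Turn the parts carousel so the tin faces front

TASK

On the bench stands a round parts carousel. Push it round gently by the upright pegs on its rim, with the fingertips or the outside of the fingers, until the round lidded tin of screws stands squarely at the front, in line with the raised arrow on the fixed foot, and leave it at rest there. Do not grip or lift anything, do not touch the four things that ride on the carousel (they must stay in their places), and leave the things around it where they are.

Things in the scene. Friction and masses are not known exactly. Their poses are not given: they have to be found in the camera images.
- base: Fixed foot of the carousel, dark steel: a disc 240 mm across and 16 mm high, hidden under the deck, with a tongue 56 mm wide and 14 mm high that sticks out to 195 mm from the centre on the front side. Origin: on the turning axis, on the bench top. Its -x axis points to the front (roughly towards the robot, up to 0.35 rad either way), z up. It cannot move.
- front (a point): Tip of the raised aluminium arrow on the foot's tongue: 150 mm from the turning axis along the foot's -x, 20 mm above the bench, just outside the deck's edge. The arrow's tip points at the axis; nothing of it is higher than 20 mm.
- turntable: Turning plywood deck, 276 mm across, underside 18 mm and top 30 mm above the bench. Origin on the axis at its underside, z up. Four round seats a quarter turn apart, centres 68 mm from the axis, kerbs 79 mm outer, 72 mm inner diameter, 6 mm high; one thing in each. Turns either way, more than a full turn; 1 to 2 N on a peg moves it; it stops almost at once when no longer pushed.
- peg_0 (a point): Centre of the top of one of the four equal upright steel pegs on the rim of the deck: 14 mm diameter, standing 45 mm above the deck (top 75 mm above the bench; a 24 mm flange, 3 mm high, at the foot), 122 mm from the axis, halfway between two seats. The pegs turn with the deck; they are numbered counterclockwise.
- peg_1 (a point): Centre of the top of one of the four equal upright steel pegs on the rim of the deck: 14 mm diameter, standing 45 mm above the deck (top 75 mm above the bench; a 24 mm flange, 3 mm high, at the foot), 122 mm from the axis, halfway between two seats. The pegs turn with the deck; a quarter turn counterclockwise of peg_0.
- peg_2 (a point): Centre of the top of one of the four equal upright steel pegs on the rim of the deck: 14 mm diameter, standing 45 mm above the deck (top 75 mm above the bench; a 24 mm flange, 3 mm high, at the foot), 122 mm from the axis, halfway between two seats. The pegs turn with the deck; a quarter turn counterclockwise of peg_1.
- peg_3 (a point): Centre of the top of one of the four equal upright steel pegs on the rim of the deck: 14 mm diameter, standing 45 mm above the deck (top 75 mm above the bench; a 24 mm flange, 3 mm high, at the foot), 122 mm from the axis, halfway between two seats. The pegs turn with the deck; a quarter turn counterclockwise of peg_2.
- screw_tin: The tin to bring to the front: a round tin of screws, dark green with a white press lid, 68 mm across and 44 mm high, loose in one of the four seats (which one changes). Origin: centre of its underside, z up, 30 mm above the bench.
- solder_spool: Black spool standing on end in another seat, flanges 64 mm across, 61 mm high. Origin: centre of its underside.
- switch_box: Small white carton in another seat, 45 x 50 x 34 mm high. Origin: centre of its underside.
- black_tape: Roll of black tape lying flat in another seat, 60 mm across, 19 mm high. Origin: centre of its underside.
- tape_measure: Tape measure, 39 x 90 x 64 mm high, loose on the bench at the front left of the carousel; a bystander. Origin: centre of its underside.
- staple_box: Dark box of staples, 74 x 118 x 36 mm high, loose on the bench at the front right of the carousel; a bystander. Origin: centre of its underside.
- duct_tape: Roll of grey tape lying flat, 104 mm across, 48 mm high, loose on the bench at the back left of the carousel; a bystander. Origin: centre of its underside.
Not all that is in view belongs to the job. What is meant by the switch_box is not orange, and is the larger of those in its own colour.

How it is judged:
At the end, for the whole second after the job is handed in: The tin's centre is within 12 mm to either side of the line from the turning axis to the arrow, on the arrow's side; deck still (under 0.03 rad/s); all four things upright (within 0.1 rad) in their seats; bystanders within 15 mm of where they stood (x of screw_tin in the frame of base below -0.05 m and y of screw_tin in the frame of base between -0.012 and 0.012 m and angular speed of turntable below 0.03 rad/s and angle between each of screw_tin, solder_spool, switch_box, black_tape's own z axis and vertical below 0.1 rad and not (height (world z) of any of screw_tin, solder_spool, switch_box, black_tape above 0.045 m or horizontal distance between any of screw_tin, solder_spool, switch_box, black_tape and base above 0.085 m or horizontal distance between any of screw_tin, solder_spool, switch_box, black_tape and base below 0.051 m) and distance of each of tape_measure, staple_box, duct_tape from where it was at the start of the episode below 0.015 m); the robot touches nothing.
It fails at once if the robot touches one of the things that ride on the carousel (over 1 N) (contact force between any of the fingers, the arm and screw_tin above 1 N or contact force between any of the fingers, the arm and solder_spool above 1 N or contact force between any of the fingers, the arm and switch_box above 1 N or contact force between any of the fingers, the arm and black_tape above 1 N).
It fails at once if a thing is lifted from or leaves its seat (underside over 45 mm above the bench, or centre under 51 or over 85 mm from the axis) (height (world z) of any of screw_tin, solder_spool, switch_box, black_tape above 0.045 m or horizontal distance between any of screw_tin, solder_spool, switch_box, black_tape and base above 0.085 m or horizontal distance between any of screw_tin, solder_spool, switch_box, black_tape and base below 0.051 m).
It fails at once if the carousel is gripped or pushed roughly (over 25 N between fingers and carousel) (contact force between the fingers and turntable above 25 N).
It fails at once if the carousel is spun fast (over 3 rad/s) (angular speed of turntable above 3 rad/s).
It fails at once if a bystander is moved by more than 15 mm (distance of any of tape_measure, staple_box, duct_tape from where it was at the start of the episode above 0.015 m).
It also fails if it takes over 48 s, if anything falls off the work surface, if the arm or the gripper's body presses on something with over 40 N, if the wrist force passes 120 N, or if a joint passes its speed limit or range.

ROBOT

A 6-joint arm with a two-finger parallel gripper is mounted at the origin on a cart in front of the work surface, level with it; the furniture and walls round the work are solid. World frame = base frame: x ahead of the robot, y to its left, z up, the work surface at z = 0. Lengths are in m, angles in rad, forces in N, time in s.
With the tool pointing down it reaches from about 0.325 to 0.925 m from the base axis. Payload 3.1 kg.
Tool frame: the origin (TCP) lies midway between the tips of the shut fingers; the grasp point (between the pads) lies grip_point_offset behind it (grip_point_offset is the distance from the TCP to the grasp point, in m); z points along the fingers, y is the line along which they close (so a half turn about z gives the same grasp; the last joint's range is limited). The gripper opens to 85 mm and grips with 20 to 120 N. Pads are 22 mm wide; open, the fingers measure 114 mm over their backs; the gripper's body (76 mm by 85 mm) begins 54 mm behind the grasp point. The pads swing forward as they close: fully open they stand 13 mm farther back than shut.
Start: joints at [-1.225, 0.217, 1.613, -0, 1.311, -0.112], TCP at [0.276, -0.561, 0.231] pointing down, gripper open.
Joint ranges: [-2.75, 2.75], [-0.78, 2.1], [0.31, 2.55], [-1.13, 4.27], [0.13, 2.63], [-2.58, 2.58]. Speed limits (rad/s): [2.79, 2.79, 3.14, 3.14, 3.14, 3.14].

INTERFACE

Orientations are given as a rotation vector (axis times angle).
In Python, from plant import * gives the robot as it stands.
- The arm moves only by the tool jog_arm, never from a script. Its argument "rows" is a list of rows, each an object of numbers: "dx", "dy", "dz": the shift along the tool's x, y, z in mm; "ax", "ay", "az": the turn, a rotation vector about the tool's x, y, z in rad. A call has 1 to 12 rows; each row shifts and turns the commanded pose from where the row before left it, along the tool's axes as they then stand; what a row does not reach is not made up. A row lasts 1/8 s, in which the tool goes at most 62.5 mm and 10.7 degrees, less where a joint would pass 70% of its speed; a pose out of reach is approached as far as the arm can. A call is refused whole if a number of a shift passes 62.5 or a number of a turn 0.188, either way. A call with a gripper value outside its range is refused whole. "grip" is the gripper's target within -1 to 1 (fully open at 1, half-way at 0, shut at -1), set as the call begins (left out, the last holds). The fingers move at their own pace and stop on an object; the grip force is fixed at half the most. Time passes only in rows, so rows that do not move let the fingers close. It gives the time, the measured TCP pose, the force, the opening and the grip force at its end, in the units of the state.
- get_obs(): the state, without advancing time (a new reading comes with each control period).
- get_image(name): name is "side" or "top" or "wrist"; returns a dict with "img" (420x560x3 uint8, red, green, blue), "range_z" (420x560 float32, m along the optical axis (not along the pixel's ray), 0 where there is no reading), "fx", "fy", "cx", "cy" (pixels), "position" and "attitude" of the camera in the world. Camera axes: x right, y up, looking along -z (the intrinsics and any distortion apply to the point x, -y, -z); pixel columns grow to the right and rows downward; lengths in m; the calibration is good to about 2 mm. A picture is of the moment at which its call begins.
- finish_job(): hands the job in; it is judged then, once.
Trained networks look in a picture, given as the dict that the camera call returned (one of the last four; its "shot" number tells which), for a name from the list of things; names that differ only in an ending like _2 or _b are one class to them, and where a whole thing is asked for, a point or a joint stands for the part that bears it (a point fixed in the world has none). Each returns a list of dicts, best first, with "confidence" (0 to 1); they miss things now and then, are a little off and sometimes report something else, mostly with a low value. They report only what shows in the picture. A call takes as long as a camera call. They do not tell look-alikes from the thing itself.
- silhouettes(picture, query): "pixels" (420x560 bool, what is visible of it) and "extent" ([left, top, width, height] in pixels, round what is visible of it).
- spot_point(picture, query): "location" ([row, column] in pixels: a listed point, or the origin of a listed thing).
The state is a dict: "time": time; "joint_positions": joint angles; "qvel": joint speeds; "effort": joint torques, N m; "eef_pos": TCP position; "ee_rot": TCP orientation; "ft_force": force on the tool from outside, world axes, zero at the start; "ft_torque": the same for the moment, N m; "width": opening from 0.0 (shut) to 1.0 (fully open); "grip_force": force on a finger pad.
Only numpy, scipy, OpenCV 4.12 (cv2) and the standard library are available. Lean on these libraries where they do the work, as an engineer would, in place of code of your own. Each camera call takes 0.05 s, during which the arm holds its last target. There are 200 camera calls.

## Working session

There is one attempt and no reset: what is moved stays moved. The work goes in short steps, Python scripts to look and compute and a tool call to move; the robot and the scene stay as the last step left them, time stands still between calls to the robot, and variables do not carry over. Pictures are saved under pics/ and viewed, at most 10 in all, crops included, and the job is handed in when it is done.

Besides the shell and the picture viewer there is one more tool, called after ">>>" by a JSON object that holds its "name" and its "arguments", one argument or row to a line. jog_arm: Moves the arm, as the interface text tells. Its arguments: {"type":"object","properties":{"rows":{"type":"array","items":{"type":"object","properties":{"dx":{"type":"number"},"dy":{"type":"number"},"dz":{"type":"number"},"ax":{"type":"number"},"ay":{"type":"number"},"az":{"type":"number"}}}},"grip":{"type":"number"}},"required":["rows"]}

```bash
mkdir -p pics
cat > h.py <<'E'
from plant import *
import numpy as np, cv2
from scipy.spatial.transform import Rotation as R
def rot(a):
    a=np.array(a,float)
    if a.shape==(3,3): return a
    return R.from_rotvec(a).as_matrix() if a.size==3 else R.from_quat(a).as_matrix()
def ray(p,r,c):
    return rot(p["attitude"])@np.array([(c-p["cx"])/p["fx"],-(r-p["cy"])/p["fy"],-1.0])
def at_z(p,r,c,z):
    d=ray(p,r,c); o=np.array(p["position"]); return o+d*(z-o[2])/d[2]
def cloud(p,m):
    r,c=np.nonzero(m&(p["range_z"]>0)); z=p["range_z"][r,c]
    P=np.stack([(c-p["cx"])/p["fx"]*z,-(r-p["cy"])/p["fy"]*z,-z],1)
    return P@rot(p["attitude"]).T+np.array(p["position"])
def save(n,i): cv2.imwrite(f"pics/{n}.png",i[:,:,::-1])
E
python3 - <<'E'
from h import *
t=get_image("top"); save("top1",t["img"])
print({k:v for k,v in t.items() if k not in("img","range_z")})
print(get_obs())
for n in ["front","base","turntable","screw_tin","solder_spool","switch_box","black_tape","tape_measure","staple_box","duct_tape"]:
    for d in spot_point(t,n)[:3]:
        r,c=d["location"]; z=.02 if n=="front" else .018 if n=="turntable" else .03 if n in("screw_tin","solder_spool","switch_box","black_tape") else 0
        print(n,round(d["confidence"],2),[round(r),round(c)],at_z(t,r,c,z).round(3))
for d in spot_point(t,"peg_0")[:6]:
    r,c=d["location"];print("peg",round(d["confidence"],2),[round(r),round(c)],at_z(t,r,c,.075).round(3))
E
```

```text
{'fx': 525.8333444876279, 'fy': 525.8333444876279, 'cx': 280.9896075666694, 'cy': 216.93479434556195, 'position': array([ 0.26559798, -0.0202897 ,  1.27127314]), 'attitude': array([ 0.16224506, -0.15100736, -1.49205712]), 'shot': 1}
{'time': 0.05, 'joint_positions': array([-1.22520219e+00,  2.17749053e-01,  1.61495700e+00,  6.11413688e-08,
        1.31132319e+00, -1.12209677e-01]), 'qvel': array([-1.69263463e-03, -4.48664920e-05, -1.76320098e-03,  5.10020004e-04,
       -1.00841423e-03, -1.30582799e-03]), 'effort': array([-1.02106991e-03, -3.98331428e+01, -3.05195153e+01, -2.57404345e-04,
        4.63118224e-03,  2.07842209e-05]), 'eef_pos': array([ 0.2759669 , -0.55984338,  0.22995952]), 'ee_rot': array([-3.05729089e+00, -7.12304009e-01,  4.45178127e-04]), 'ft_force': array([ 0.14679178, -0.31321783, -0.47965003]), 'ft_torque': array([-0.01763903, -0.05083182, -0.00176629]), 'grip_force': 0.0, 'width': 1.000570262402187}
front 0.69 [255, 319] [ 0.434 -0.099  0.02 ]
turntable 0.89 [199, 309] [ 0.57  -0.067  0.018]
turntable 0.51 [148, 294] [ 0.699 -0.022  0.018]
switch_box 0.93 [223, 294] [ 0.506 -0.034  0.03 ]
switch_box 0.78 [231, 196] [0.469 0.198 0.03 ]
switch_box 0.65 [307, 324] [ 0.312 -0.118  0.03 ]
black_tape 0.57 [213, 333] [ 0.537 -0.126  0.03 ]
tape_measure 0.75 [262, 248] [0.406 0.07  0.   ]
staple_box 0.59 [236, 391] [ 0.498 -0.273  0.   ]
duct_tape 0.93 [158, 227] [0.666 0.145 0.   ]
peg 0.96 [206, 261] [0.531 0.047 0.075]
peg 0.63 [179, 362] [ 0.614 -0.187  0.075]
peg 0.61 [244, 325] [ 0.454 -0.108  0.075]
```

View pics/top1.png

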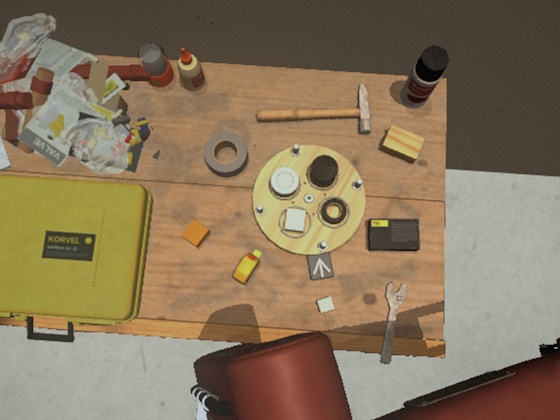

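The top view shows the carousel centred near column 309, row 198, with the arrow at (321,265). White-lidded tin candidates:
- (285,181): the round white lid on the deck, which I choose.
- (295,220): the white carton on the deck, which is square and is the switch_box.
- (325,304): a small white box on the bench, a decoy.

The orange box at (195,231) is another decoy. I'll check the choice with a close crop.

```bash
cat >> h.py <<'E'
def circ(P):
    A=np.c_[2*P,np.ones(len(P))]; s=np.linalg.lstsq(A,(P**2).sum(1),rcond=None)[0]; return s[:2],np.sqrt(s[2]+s[:2]@s[:2])
E
python3 - <<'E'
from h import *
t=get_image("top")
save("crop1",cv2.resize(t["img"][135:290,240:430],None,fx=4,fy=4,interpolation=cv2.INTER_CUBIC)[:600,:760])
for d in silhouettes(t,"screw_tin")[:3]:
    P=cloud(t,d["pixels"]); print("tin",d["confidence"],d["extent"],np.median(P,0).round(3))
ds=silhouettes(t,"turntable"); m=ds[0]["pixels"]; P=cloud(t,m)
print(ds[0]["extent"],np.percentile(P[:,2],[5,50,95]).round(3))
cs,_=cv2.findContours(m.astype(np.uint8),cv2.RETR_EXTERNAL,cv2.CHAIN_APPROX_NONE)
c=max(cs,key=len)[:,0]; E=np.array([at_z(t,r,q,.03)[:2] for q,r in c]);cc,rr=circ(E)
for _ in range(5):
    k=abs(np.linalg.norm(E-cc,axis=1)-rr)<.003; cc,rr=circ(E[k])
print("deck",cc.round(4),rr.round(4),k.mean())
# pegs: cloud with z>.05 near r 122
A=cloud(t,np.ones(m.shape,bool)); r=np.linalg.norm(A[:,:2]-cc,axis=1)
S=A[(abs(r-.122)<.02)&(A[:,2]>.055)]; ang=np.degrees(np.arctan2(S[:,1]-cc[1],S[:,0]-cc[0]))
for a0 in range(-180,180,5):
    q=S[(ang>=a0)&(ang<a0+5)]
    if len(q): print(a0,len(q),q.mean(0).round(3))
for p in [(150,296),(184,357),(245,323),(210,260),(181,285),(171,324),(221,295),(211,333),(255,319)]:
    z=[.075]*4+[.074,.091,.064,.049,.02]; i=[(150,296),(184,357),(245,323),(210,260),(181,285),(171,324),(221,295),(211,333),(255,319)].index(p)
    w=at_z(t,*p,z[i]); d=w[:2]-cc; print(p,w.round(3),np.linalg.norm(d).round(4),np.degrees(np.arctan2(d[1],d[0])).round(1))
for n in ["tape_measure","staple_box","duct_tape"]:
    for d in silhouettes(t,n)[:1]:
        P=cloud(t,d["pixels"]); P=P[P[:,2]>.015];print(n,P.min(0).round(3),P.max(0).round(3))
E
```

```text
tin 0.66 [271.1, 164.4, 28.0, 29.7] [ 0.598 -0.003  0.072]
[252.5, 143.6, 114.0, 111.2] [0.025 0.029 0.036]
deck [ 0.5704 -0.0642] 0.1362 0.964968152866242
-165 27 [ 0.454 -0.102  0.072]
-160 8 [ 0.457 -0.108  0.073]
-75 25 [ 0.607 -0.179  0.069]
-70 12 [ 0.614 -0.178  0.073]
15 22 [ 0.685 -0.026  0.072]
20 14 [ 0.683 -0.021  0.07 ]
105 20 [0.533 0.052 0.073]
110 14 [0.527 0.049 0.069]
(150, 296) [ 0.674 -0.026  0.075] 0.1107 20.0
(184, 357) [ 0.601 -0.175  0.075] 0.1152 -74.4
(245, 323) [ 0.451 -0.104  0.075] 0.1259 -161.7
(210, 260) [0.522 0.047 0.075] 0.1215 113.4
(181, 285) [ 0.597 -0.006  0.074] 0.0641 66.0
(171, 324) [ 0.623 -0.095  0.091] 0.0605 -30.5
(221, 295) [ 0.504 -0.036  0.064] 0.0719 156.8
(211, 333) [ 0.538 -0.124  0.049] 0.0684 -118.2
(255, 319) [ 0.435 -0.099  0.02 ] 0.1404 -165.5
tape_measure [0.354 0.044 0.016] [0.428 0.102 0.065]
staple_box [ 0.458 -0.332  0.015] [ 0.537 -0.212  0.043]
duct_tape [0.615 0.095 0.015] [0.721 0.198 0.054]
```

View pics/crop1.png

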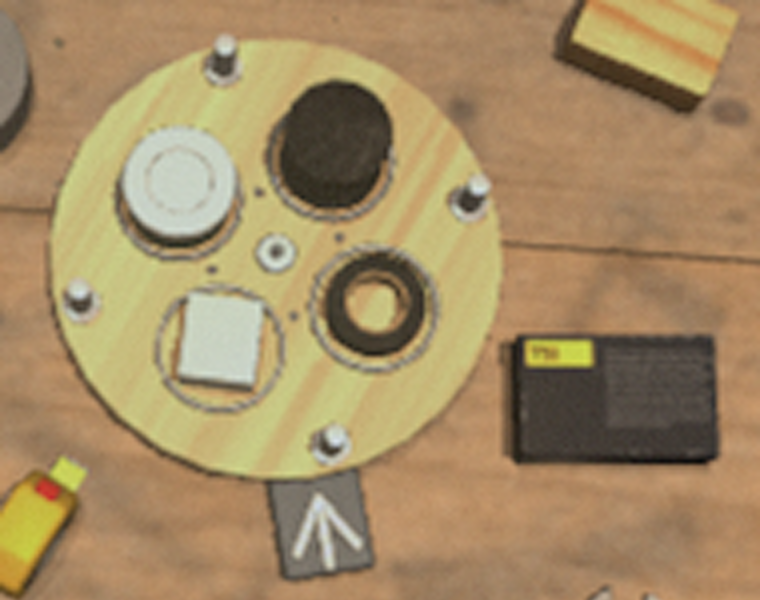

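The crop confirms it: a round green tin with a white lid at about (285,181), the white carton at (295,220) and the arrow tip at about (320,258). The tin needs about +130° counterclockwise, so I'll push the right-hand peg (-71°) round the back, fingers shut.

>>> {"name": "jog_arm", "arguments": {
  "rows": [
    {"dx":43,"dy":-20},
    {"dx":43,"dy":-20},
    {"dx":43,"dy":-20},
    {"dx":43,"dy":-20},
    {"dx":43,"dy":-20},
    {"dx":43,"dy":-20},
    {"dx":43,"dy":-20},
    {"dx":43,"dy":-20},
    {"dx":43,"dy":-20},
    {"dx":43,"dy":-20},
    {"az":0.14},
    {"az":0.14}
  ],
  "grip": -1
}}

```text
invalid input
```

Run:
```python
from h import *
o=get_obs(); print(o["time"],o["eef_pos"],o["width"],o["joint_positions"]); M=rot(o["ee_rot"]); print(M.round(3))
print(globals().get("grip_point_offset"))
t=get_image("top")
# arrow: bright pixels in tongue region, robust lines; deck centre from seat rings is cc
g=cv2.cvtColor(t["img"],cv2.COLOR_RGB2GRAY)[252:284,300:340]
for a in g: print(' '.join('%3d'%v for v in a))
for d in spot_point(t,"front")[:2]: print(d, at_z(t,*d["location"],.02))
```

```text
0.9 [ 0.27623242 -0.56064419  0.23129351] 0.9978414231127053 [-1.22522384e+00  2.16897575e-01  1.61341577e+00 -2.71630640e-05
  1.31130581e+00 -1.12194014e-01]
[[ 0.897  0.442 -0.   ]
 [ 0.442 -0.897  0.   ]
 [-0.    -0.    -1.   ]]
0.0187
197 197 195 183 179 179 180 179 184 185 191 193 194 194 198 194 193 193 188 188 184 173 158 138 121 123 114 101  79  90 123 132 139 144 147 152 149 146 145 144
153 169 173 174 184 182 182 183 190 195 195 196 197 197 193 192 188 186 169 153 139 127 111  99  83  92 103 105 103  96 116 136 145 151 152 152 150 150 151 147
 85 102 118 120 136 142 139 136 141 142 140 140 138 138 132 136 132 129 120 106  95 100  98 103 107 114 113 117 109  98 125 148 148 149 151 151 152 149 150 149
108 112 111 110 117 102  70  66  78  84  85  83  90  89  95  93  89  84 101 108 113 117 110 110 117 116 118 116 111 104 134 156 154 150 150 150 150 149 149 150
129 128 130 134 137 128  91  71 105 112 112 110 113 117 118 113 110 110 115 119 115 118 117 113 111 118 120 115 113 101 129 158 154 153 152 151 150 146 149 154
137 137 136 140 134 134 103  73 107 118 114 116 120 114 116 
[... 3733 characters left out ...]
45 146 146 142 144 141 140 139 140 142 140 133
143 140 139 133 133 135 137 140 139 146 148 149 149 143 144 145 154 155 152 151 149 143 145 143 145 149 150 147 148 145 149 149 145 148 145 144 147 145 141 135
144 137 136 131 130 129 137 137 144 145 151 152 154 151 153 152 153 153 155 152 150 152 145 144 147 149 148 145 142 147 151 150 150 147 148 150 153 146 144 134
134 133 132 124 125 130 134 141 146 145 148 149 150 150 148 150 151 156 153 151 152 150 150 146 145 148 146 145 144 146 146 146 145 146 154 153 153 150 143 139
{'location': [259.4, 319.9], 'confidence': 0.91} [ 0.42413033 -0.10207235  0.02      ]
{'location': [245.0, 321.8], 'confidence': 0.37} [ 0.45914803 -0.10459637  0.02      ]
```

>>> {"name": "jog_arm", "arguments": {
  "rows": [
    {"dx":43,"dy":-20,"dz":0,"ax":0,"ay":0,"az":0},
    {"dx":43,"dy":-20,"dz":0,"ax":0,"ay":0,"az":0},
    {"dx":43,"dy":-20,"dz":0,"ax":0,"ay":0,"az":0},
    {"dx":43,"dy":-20,"dz":0,"ax":0,"ay":0,"az":0},
    {"dx":43,"dy":-20,"dz":0,"ax":0,"ay":0,"az":0},
    {"dx":43,"dy":-20,"dz":0,"ax":0,"ay":0,"az":0},
    {"dx":43,"dy":-20,"dz":0,"ax":0,"ay":0,"az":0},
    {"dx":43,"dy":-20,"dz":0,"ax":0,"ay":0,"az":0},
    {"dx":43,"dy":-20,"dz":0,"ax":0,"ay":0,"az":0},
    {"dx":43,"dy":-20,"dz":0,"ax":0,"ay":0,"az":0},
    {"dx":0,"dy":0,"dz":0,"ax":0,"ay":0,"az":0.14},
    {"dx":0,"dy":0,"dz":0,"ax":0,"ay":0,"az":0.14}
  ],
  "grip": -1
}}

```text
time: 2.5
eef_pos: [0.5741, -0.1903, 0.2312]
ee_rot: [3.13, 0.275, -0.0]
ft_force: [0.6, -0.5, -0.1]
width: -0.002
grip_force: 0.0
```

>>> {"name": "jog_arm", "arguments": {
  "rows": [
    {"dx":0,"dy":0,"dz":40,"ax":0,"ay":0,"az":0},
    {"dx":0,"dy":0,"dz":40,"ax":0,"ay":0,"az":0},
    {"dx":0,"dy":0,"dz":40,"ax":0,"ay":0,"az":0},
    {"dx":0,"dy":0,"dz":30,"ax":0,"ay":0,"az":0},
    {"dx":0,"dy":0,"dz":28,"ax":0,"ay":0,"az":0},
    {"dx":0,"dy":0,"dz":0,"ax":0,"ay":0,"az":0}
  ]
}}

```text
time: 3.25
eef_pos: [0.5711, -0.19, 0.0505]
ee_rot: [-3.126, -0.279, 0.009]
ft_force: [0.2, -0.4, 0.1]
width: 0.002
grip_force: 0.0
```

Run:
```python
from h import *
t=get_image("side"); save("side1",t["img"]); t=get_image("top")
cc=np.array([.5704,-.0642])
for r,c in [(258,319.2),(276.5,321.8),(259.4,319.9)]:
    w=at_z(t,r,c,.02);d=w[:2]-cc;print(w.round(4),np.linalg.norm(d),np.degrees(np.arctan2(d[1],d[0]))%360)
a,b=at_z(t,258,319.2,.02),at_z(t,276.5,321.8,.02);d=b-a;print("shaft dir",np.degrees(np.arctan2(d[1],d[0]))%360)
```

```text
[ 0.4274 -0.1002  0.02  ] 0.14749938735274443 194.12965857576998
[ 0.3838 -0.109   0.02  ] 0.19192373707199487 193.48379210805163
[ 0.4241 -0.1021  0.02  ] 0.15109311970056538 194.51631671409876
shaft dir 191.34085955427443
```

View pics/side1.png

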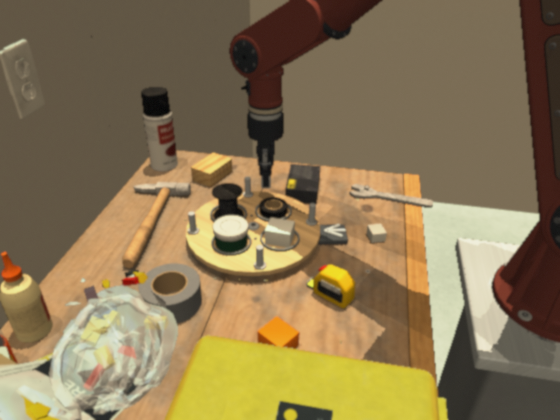

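The side view shows the shut fingers at (265,180), just behind the right-hand peg at (248,187) and clear of everything else. I'll push along the arc.

>>> {"name": "jog_arm", "arguments": {
  "rows": [
    {"dx":8,"dy":0,"dz":0,"ax":0,"ay":0,"az":0},
    {"dx":6,"dy":0,"dz":0,"ax":0,"ay":0,"az":0},
    {"dx":6,"dy":0,"dz":0,"ax":0,"ay":0,"az":0},
    {"dx":8.6,"dy":-0.3,"dz":0,"ax":0,"ay":0,"az":-0.07},
    {"dx":8.6,"dy":-0.3,"dz":0,"ax":0,"ay":0,"az":-0.07},
    {"dx":8.6,"dy":-0.3,"dz":0,"ax":0,"ay":0,"az":-0.07},
    {"dx":8.6,"dy":-0.3,"dz":0,"ax":0,"ay":0,"az":-0.07},
    {"dx":8.6,"dy":-0.3,"dz":0,"ax":0,"ay":0,"az":-0.07},
    {"dx":8.6,"dy":-0.3,"dz":0,"ax":0,"ay":0,"az":-0.07}
  ]
}}

```text
time: 4.47
eef_pos: [0.641, -0.1684, 0.0536]
ee_rot: [3.001, 0.929, -0.001]
ft_force: [-1.2, -1.5, 0.4]
width: -0.001
grip_force: 0.7
```

```bash
cat > chk.py <<'E'
from h import *
t=get_image("top"); cc=np.array([.5704,-.0642]); o=get_obs(); d=o["eef_pos"][:2]-cc
M=rot(o["ee_rot"]); print("tcp ang",np.degrees(np.arctan2(d[1],d[0])).round(1),"r",np.linalg.norm(d).round(4),"yaw",np.degrees(np.arctan2(M[1,0],M[0,0])).round(1),o["eef_pos"].round(4),o["ft_force"].round(1),o["time"])
A=cloud(t,np.ones((420,560),bool)); r=np.linalg.norm(A[:,:2]-cc,axis=1)
S=A[(abs(r-.122)<.02)&(A[:,2]>.058)&(A[:,2]<.08)&(np.linalg.norm(A[:,:2]-o["eef_pos"][:2],axis=1)>.03)]; an=np.degrees(np.arctan2(S[:,1]-cc[1],S[:,0]-cc[0]))
f=np.exp(4j*np.radians(an)); print("peg phase mod 90",(np.degrees(np.angle(f.mean()))/4%90).round(1),abs(f.mean()).round(2),"(was 19)")
L=A[(A[:,2]>.064)&(A[:,2]<.082)&(r<.105)&(r>.03)]
for d in silhouettes(t,"screw_tin")[:2]:
    P=cloud(t,d["pixels"]); P=P[abs(P[:,2]-.073)<.006]
    if len(P): q=(P.min(0)+P.max(0))[:2]/2-cc; print("tin",round(d["confidence"],2),len(P),np.degrees(np.arctan2(q[1],q[0])).round(1)%360,np.linalg.norm(q).round(4))
E
python3 chk.py
```

```text
tcp ang -55.3 r 0.1259 yaw 34.5 [ 0.6421 -0.1677  0.0537] [-0.3  0.1 -0.1] 4.525
peg phase mod 90 42.9 0.99 (was 19)
tin 0.77 618 87.5 0.0685
```

>>> {"name": "jog_arm", "arguments": {
  "rows": [
    {"dx":10,"dy":-0.5,"dz":0,"ax":0,"ay":0,"az":-0.08},
    {"dx":10,"dy":-0.5,"dz":0,"ax":0,"ay":0,"az":-0.08},
    {"dx":10,"dy":-0.5,"dz":0,"ax":0,"ay":0,"az":-0.08},
    {"dx":10,"dy":-0.5,"dz":0,"ax":0,"ay":0,"az":-0.08},
    {"dx":10,"dy":-0.5,"dz":0,"ax":0,"ay":0,"az":-0.08},
    {"dx":10,"dy":-0.5,"dz":0,"ax":0,"ay":0,"az":-0.08},
    {"dx":10,"dy":-0.5,"dz":0,"ax":0,"ay":0,"az":-0.08},
    {"dx":10,"dy":-0.5,"dz":0,"ax":0,"ay":0,"az":-0.08},
    {"dx":10,"dy":-0.5,"dz":0,"ax":0,"ay":0,"az":-0.08},
    {"dx":10,"dy":-0.5,"dz":0,"ax":0,"ay":0,"az":-0.08},
    {"dx":10,"dy":-0.5,"dz":0,"ax":0,"ay":0,"az":-0.08}
  ]
}}

```text
time: 5.95
eef_pos: [0.6943, -0.0763, 0.0534]
ee_rot: [2.32, 2.116, -0.0]
ft_force: [-0.6, -1.3, 0.5]
width: -0.0
grip_force: 0.7
```

```bash
python3 chk.py
```

```text
tcp ang -4.8 r 0.1243 yaw 84.9 [ 0.6942 -0.0746  0.0533] [0.3 0.8 0.2] 6.0
peg phase mod 90 3.5 0.99 (was 19)
```

>>> {"name": "jog_arm", "arguments": {
  "rows": [
    {"dx":10,"dy":-0.4,"dz":0,"ax":0,"ay":0,"az":-0.08},
    {"dx":10,"dy":-0.4,"dz":0,"ax":0,"ay":0,"az":-0.08},
    {"dx":10,"dy":-0.4,"dz":0,"ax":0,"ay":0,"az":-0.08},
    {"dx":10,"dy":-0.4,"dz":0,"ax":0,"ay":0,"az":-0.08},
    {"dx":10,"dy":-0.4,"dz":0,"ax":0,"ay":0,"az":-0.08},
    {"dx":10,"dy":-0.4,"dz":0,"ax":0,"ay":0,"az":-0.08},
    {"dx":10,"dy":-0.4,"dz":0,"ax":0,"ay":0,"az":-0.08},
    {"dx":10,"dy":-0.4,"dz":0,"ax":0,"ay":0,"az":-0.08},
    {"dx":10,"dy":-0.4,"dz":0,"ax":0,"ay":0,"az":-0.08},
    {"dx":10,"dy":-0.4,"dz":0,"ax":0,"ay":0,"az":-0.08},
    {"dx":5,"dy":-0.2,"dz":0,"ax":0,"ay":0,"az":-0.04},
    {"dx":0,"dy":0,"dz":0,"ax":0,"ay":0,"az":0}
  ]
}}

```text
time: 7.55
eef_pos: [0.6609, 0.0208, 0.0533]
ee_rot: [-1.26, -2.878, -0.0]
ft_force: [0.2, 1.4, -0.1]
width: -0.003
grip_force: 0.0
```

```bash
python3 chk.py
```

```text
tcp ang 43.1 r 0.1243 yaw 132.7 [0.6612 0.0207 0.0534] [-0.1  0.   0.9] 7.6
peg phase mod 90 52.6 0.99 (was 19)
tin 0.87 648 187.6 0.0675
```

>>> {"name": "jog_arm", "arguments": {
  "rows": [
    {"dx":3.8,"dy":-0.1,"dz":0,"ax":0,"ay":0,"az":-0.03},
    {"dx":3.8,"dy":-0.1,"dz":0,"ax":0,"ay":0,"az":-0.03},
    {"dx":3.8,"dy":-0.1,"dz":0,"ax":0,"ay":0,"az":-0.03},
    {"dx":2,"dy":0,"dz":0,"ax":0,"ay":0,"az":-0.02},
    {"dx":1,"dy":0,"dz":0,"ax":0,"ay":0,"az":-0.01},
    {"dx":0,"dy":0,"dz":0,"ax":0,"ay":0,"az":0}
  ]
}}

```text
time: 8.4
eef_pos: [0.6506, 0.0308, 0.0533]
ee_rot: [-1.083, -2.949, -0.0]
ft_force: [0.4, -0.0, 0.5]
width: -0.0
grip_force: 0.3
```

```bash
python3 chk.py
```

```text
tcp ang 49.8 r 0.1243 yaw 139.7 [0.6506 0.0308 0.0533] [ 0.2 -0.7  0.4] 8.45
peg phase mod 90 59.2 0.99 (was 19)
tin 0.61 609 193.3 0.0689
```

>>> {"name": "jog_arm", "arguments": {
  "rows": [
    {"dx":-6,"dy":0,"dz":0,"ax":0,"ay":0,"az":0},
    {"dx":-6,"dy":3,"dz":0,"ax":0,"ay":0,"az":0},
    {"dx":0,"dy":0,"dz":-40,"ax":0,"ay":0,"az":0},
    {"dx":0,"dy":0,"dz":-50,"ax":0,"ay":0,"az":0},
    {"dx":0,"dy":0,"dz":-50,"ax":0,"ay":0,"az":0},
    {"dx":0,"dy":0,"dz":0,"ax":0,"ay":0,"az":0},
    {"dx":0,"dy":0,"dz":0,"ax":0,"ay":0,"az":0}
  ]
}}

```text
time: 9.38
eef_pos: [0.6617, 0.0251, 0.193]
ee_rot: [-1.083, -2.949, 0.0]
ft_force: [-0.7, -0.1, -1.1]
width: -0.002
grip_force: 0.0
```

```bash
python3 chk.py
python3 - <<'E'
from h import *
t=get_image("top"); save("crop2",cv2.resize(t["img"][135:290,240:430],None,fx=4,fy=4,interpolation=cv2.INTER_CUBIC)[:600,:760])
E
```

```text
tcp ang 44.6 r 0.1271 yaw 139.7 [0.6609 0.0251 0.1916] [-0.2  0.6 -0.7] 9.425
peg phase mod 90 59.3 0.99 (was 19)
tin 0.75 644 193.5 0.0678
```

View pics/crop2.png

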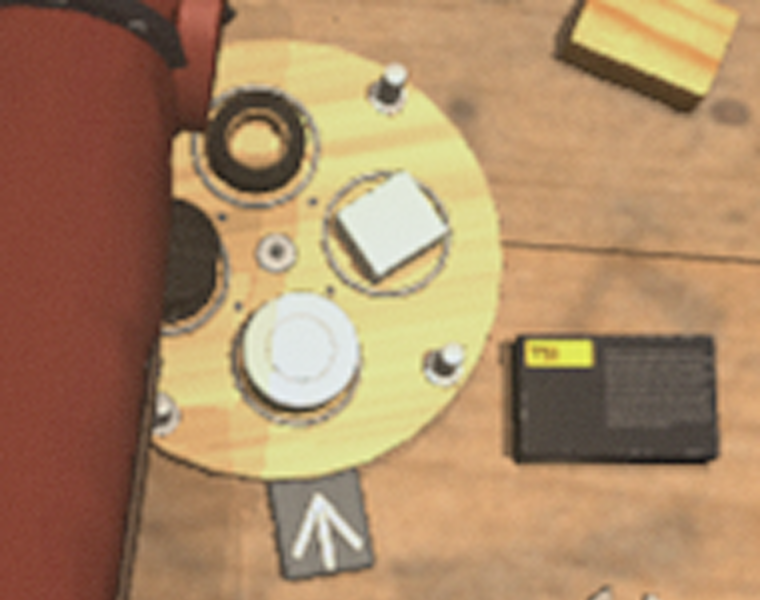

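The final crop shows the tin at (300,352) on the line from the hub (276,252) to the arrow tip (320,492). The arm is clear and everything is seated.

```bash
python3 -c "
from plant import *
print(finish_job())"
```

```text
the job is handed in; nothing more can be done
None
```

The screw tin stands at the front, within about 0.5° of the arrow line by the last camera check; the deck is at rest, the arm is clear, and the job was handed in at about 9.5 s (no verdict was returned).

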